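Eject a failed camera module and post it into the reject bin

TASK

The camera module sunk in the blue test nest has failed. Press the nest's yellow ejector paddle all the way down so that the module rises, then take the module and post it into the red reject bin: push the sprung flap well down with it, let it go while you hold the flap open, and let the flap close behind it. Leave the other things on the bench where they are.

Things in the scene. Friction and masses are not known exactly. Their poses are not given: they have to be found in the camera images.
- nest: Blue test nest fixed to the bench: block 66 x 82 x 101 mm (x, y, z) on a plate 86 x 86 x 8 mm, yawed up to 0.3 rad. Origin: centre of its underside, on the bench; z up. In its top, centred, a pocket 26 mm (x) by 57 mm (y), floor 49 mm and rim 101 mm above the bench. The ejector rocker's pivot is on the -y side, 52 mm from the origin, 47 mm up, between cheeks 54 mm high.
- ejector (a joint): Ejector rocker of the nest: 0 as found, 0.66 rad with the paddle fully down. A stiff hinge (2 to 3 N at the paddle) without spring: it stays where it is left. Its inner arm pushes the module up from below: with the paddle fully down the module stands about 30 mm higher than it sat, and stays there, loosely guided by the pocket.
- paddle (a point): Centre of the upper face of the yellow ejector paddle (40 mm along the nest's x, 30 mm along its y), moving with it. As found: on the nest's -y side, 110 mm from the nest's origin, 79 mm above the bench; fully down: 117 mm from it, 37 mm above the bench. Press from above near its centre.
- reject: The failed camera module: black square case, light grey face, 24 x 56 x 53 mm overall (x, y, z), rigid case 21 x 52 x 52, 46 g. Origin: centre of its underside; z up as found. It stands in the nest's pocket, axes parallel to the nest's, top flush with the nest's, so it must be raised first; then grip it across its y (52 mm) with the fingertips just above the nest's top.
- bin: Red closed reject bin fixed to the bench, 104 x 192 x 160 mm (x, y, z), walls 5 mm, yawed up to 0.2 rad. Origin: centre of its underside, on the bench; z up. Hollow and empty; its only opening is the slot in the top, shut by the flap. A module pushed in with its underside about 60 mm below the top and let go slides off the flap into the bin.
- slot (a point): Centre of the slot in the bin's top, level with the top face, 160 mm above the bench; axes as the bin's. The slot, 62 mm (x) by 156 mm (y), takes an upright module with its 52 mm width along the bin's y, in the slot's middle, and the fingers at its two ends. Fingertips about 35 mm below the top keep the flap from swinging the released module out again.
- flap (a joint): Sprung aluminium flap that closes the slot, 60 x 152 x 5 mm, hinged along the slot's +x edge: 0 closed, flush with the top; grows as its -x edge swings down into the bin, to 1.45 rad (about 1.2 with a module 60 mm deep in mid-slot). The spring shuts it: 0.13 N m closed, 0.21 at 1 rad, so 6 N or so pressed in mid-slot; a module laid or dropped on it does not open it.
- good_a: Another camera module like the failed one, standing loose near the front edge of the bench; a bystander. Origin at the centre of its underside.
- good_b: Another camera module standing loose near the front edge of the bench; a bystander. Origin at the centre of its underside.
- lens_case: Dark grey case, 53 x 65 x 25 mm; a bystander. Origin at the centre of its underside.
- driver: Blue screwdriver lying near the front edge, 142 mm long, 18 mm thick; a bystander. Origin at the middle of its length, on its underside.
There are look-alikes about, which are no part of the job. Leave any orange look-alike of the reject alone.

How it is judged:
By the outcome, as a careful person would: the job done as asked, in the order asked, and still so for the second after the job is handed in, with the robot touching nothing.
It also fails if it takes over 54 s, if anything falls off the work surface, if the arm or the gripper's body presses on something with over 40 N, if the wrist force passes 120 N, or if a joint passes its speed limit or range.

ROBOT

A 6-joint arm with a two-finger parallel gripper is mounted at the origin on a cart in front of the work surface, level with it; the furniture and walls round the work are solid. World frame = base frame: x ahead of the robot, y to its left, z up, the work surface at z = 0. Lengths are in mm, angles in degrees, forces in N, time in s.
With the tool pointing down it reaches from about 350 to 800 mm from the base axis. Payload 7.3 kg.
Tool frame: the origin (TCP) lies on the mounting face of the last link; the fingertips stand 173 mm ahead of it and the grasp point (between the pads) lies 155 mm ahead of it; z points along the fingers, y is the direction in which the jaws open and shut (so a half turn about z gives the same grasp; the last joint's range is limited). The gripper opens to 85 mm and grips with 20 to 120 N. Pads are 22 mm wide; open, the fingers measure 114 mm over their backs; the gripper's body (76 mm by 85 mm) begins 54 mm behind the grasp point. The pads swing forward as they close: fully open they stand 13 mm farther back than shut.
Start: joints at [-73.51, 19.595, 87.324, -0, 73.075, -8.365], TCP at [220.688, -476.366, 404.722] pointing down, gripper open.
Joint ranges: [-145.02, 145.02], [-44.19, 115.74], [2.07, 154.8], [-57.11, 237.11], [16.16, 152.29], [-177.93, 177.93]. Speed limits (degrees/s): [147.25, 147.25, 180, 180, 180, 180].

INTERFACE

Orientations are given as [roll, pitch, yaw] about the fixed x, y, z axes, in that order (R = Rz(yaw) Ry(pitch) Rx(roll)).
In Python, from bench import manip gives the robot as it stands. The module is installed in compiled form; this text tells all that it offers.
- The arm moves only by the shell command python3 -m pendant 'ROWS' [FORCE]. ROWS is JSON, a list of rows, each a list of 5 numbers: the gripper's target within -1 to 1 (shut at 1, half-way at 0, fully open at -1), then the shift along the tool's x, y, z in units of 25 mm (1.0 is 25 mm), then the turn about the tool's z in units of 10 degrees (1.0 is 10 degrees). In form: [[claw, x, y, z, turn], ...]. A call has 1 to 20 rows; each row shifts and turns the commanded pose from where the row before left it, along the tool's axes as they then stand; what a row does not reach is not made up. A row lasts 1/8 s, in which the tool goes at most 62.5 mm and 10.7 degrees, less where a joint would pass 70% of its speed; a pose out of reach is approached as far as the arm can. A call is refused whole if a number of a shift passes 1 or a number of a turn 1, either way. A call with a gripper value outside its range is refused whole. The fingers move at their own pace and stop on an object; FORCE is the grip in N (left out, the last holds). Time passes only in rows, so rows that do not move let the fingers close. It gives the time, the measured TCP pose, the force and the opening at its end, in the units of the state.
- manip.get_obs(): the state, without advancing time (a new reading comes with each control period).
- manip.read_camera(name): name is "scene" or "side" or "wrist"; returns a dict with "frame" (480x640x3 uint8, red, green, blue), "K" (3x3 intrinsics, pixels), "R" (3x3) and "t" (3): a world point X has camera coordinates R X + t; the wrist camera has in their place "mount" (4x4, takes a point from camera to tool coordinates, whose origin is the TCP and whose axes are the flange's). Camera axes: x right, y down, z forward; pixel columns grow to the right and rows downward; lengths in mm; the calibration is good to about 2 mm. A picture is of the moment at which its call begins: read the wrist's pose just before it. There is no depth.
- manip.finish_job(): hands the job in, once; it reports no verdict.
The state is a dict: "time_s": time; "joint_positions": joint angles; "joint_velocities": joint speeds; "joint_efforts": joint torques, N m; "eef_pos": TCP position; "tool_rot": TCP orientation; "contact_force": force on the tool from outside, world axes, zero at the start; "torque": the same for the moment, N m; "width": finger opening in mm.
Only numpy, scipy, OpenCV 4.12 (cv2) and the standard library are available. Lean on these libraries where they do the work, as an engineer would, in place of code of your own. Each camera call takes 0.05 s, during which the arm holds its last target.

## Working session

There is one attempt and no reset: what is moved stays moved. The work goes in short steps, Python scripts to look and compute and a shell command to move; the robot and the scene stay as the last step left them, time stands still between calls to the robot, and variables do not carry over. Pictures are saved under pics/ and viewed, and the job is handed in when it is done.

```bash
mkdir -p pics; python3 - <<'E'
from bench import manip
import cv2,pickle
o=manip.get_obs();print(o)
for n in ("scene","side","wrist"):
    c=manip.read_camera(n); pickle.dump(c,open(f"pics/{n}0.pkl","wb")); cv2.imwrite(f"pics/{n}0.png",c["frame"][:,:,::-1])
    print(n,c["K"].tolist(),[ (k,c[k].tolist()) for k in c if k in("R","t","mount")])
E
```

```text
{'time_s': 0.0, 'joint_positions': array([-7.35093400e+01,  1.96390804e+01,  8.73768984e+01, -4.74966317e-04,
        7.30744029e+01, -8.36734838e+00]), 'joint_velocities': array([-0.01302195, -0.11056926, -0.01048599, -0.03752525, -0.01539477,
       -0.01300248]), 'joint_efforts': array([-3.05803969e-04, -4.33687556e+01, -2.46010673e+01, -2.34883246e-04,
        7.93702056e-03,  1.86698861e-05]), 'eef_pos': array([ 220.65988162, -476.23769084,  404.00381343]), 'tool_rot': array([-1.79910514e+02, -1.27029418e-02,  2.48581371e+01]), 'contact_force': array([ 0.57993116, -0.39486817, -0.08336665]), 'torque': array([ 0.01662954, -0.05366488,  0.01185628]), 'width': 85.441821553425}
scene [[465.77397172479624, 0.0, 315.1710773478986], [0.0, 465.77397172479624, 237.35342607029014], [0.0, 0.0, 1.0]] [('R', [[-0.827803198654089, -0.5609990837015637, 0.004678929799082941], [-0.39531250363997245, 0.5773597197879133, -0.7144114909716381], [0.39808276622325106, -0.59324175683479, -0.6997101751322587]]), ('t', [476.95216325047164, 236.31542251987324, 995.705666988689])]
side [[513.2250633787752, 0.0, 323.48304804595807], [0.0, 513.2250633787752, 236.3982402891743], [0.0, 0.0, 1.0]] [('R', [[-0.8532624950932451, -0.5212768171043338, -0.014614869716301973], [-0.2766956889084309, 0.47631445749688167, -0.8346041177222528], [0.4420210517687347, -0.7080925204583268, -0.5506563104734525]]), ('t', [491.81805080800535, 191.3766599567858, 1170.8880825676595])]
wrist [[429.4184683364471, 0.0, 313.46476923195803], [0.0, 429.4184683364471, 236.7241587718281], [0.0, 0.0, 1.0]] [('mount', [[-0.0007464553725422516, -0.9631037782638796, -0.26912925351625255, 67.83855674361286], [0.9999995061187835, -0.0005423178571250423, -0.0008328586496509317, 1.6528935445786486], [0.0006561757121819417, -0.26912974229018316, 0.9631037074210927, 30.54015907926849], [0.0, 0.0, 0.0, 1.0]])]
```

View pics/scene0.png

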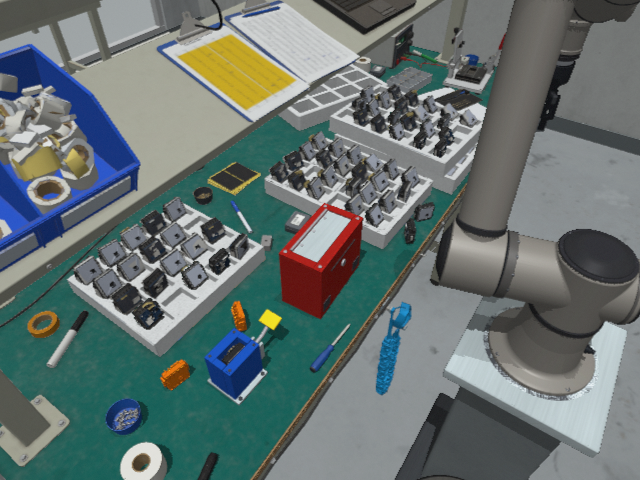

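View pics/side0.png

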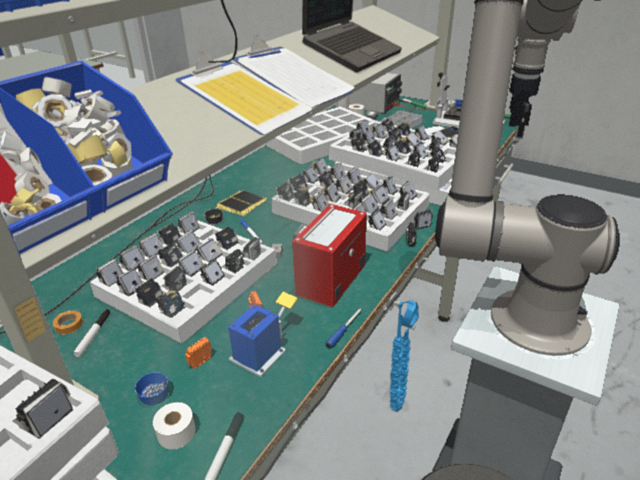

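View pics/wrist0.png

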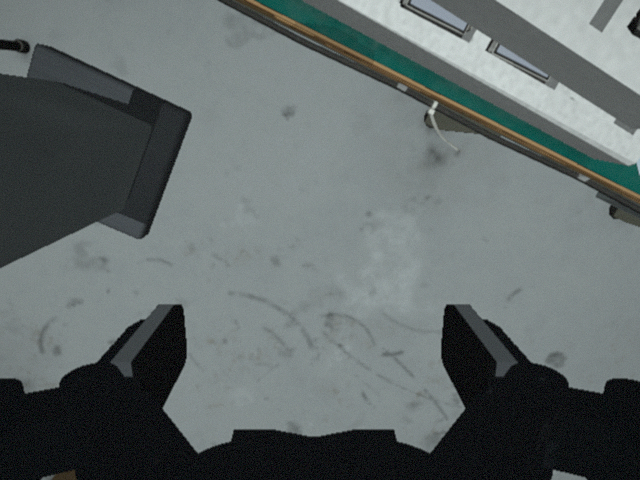

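The scene view shows the blue nest at about (235,360) with the yellow paddle at (270,320), and the red bin at (322,255) with its light flap on top. There are orange look-alikes at (175,374) and (238,316), which I leave alone. The black module in the nest pocket fits the reject, and I'll enlarge that area to confirm it.

```bash
python3 - <<'E'
import cv2,pickle
for n,(x,y,w,h) in {"scene":(190,190,190,220),"side":(210,190,180,190)}.items():
    f=pickle.load(open(f"pics/{n}0.pkl","rb"))["frame"][y:y+h,x:x+w,::-1]
    s=3 if n=="side" else 2.7
    cv2.imwrite(f"pics/{n}0c.png",cv2.resize(f,None,fx=s,fy=s,interpolation=cv2.INTER_CUBIC))
E
```

```text
(no output)
```

View pics/scene0c.png

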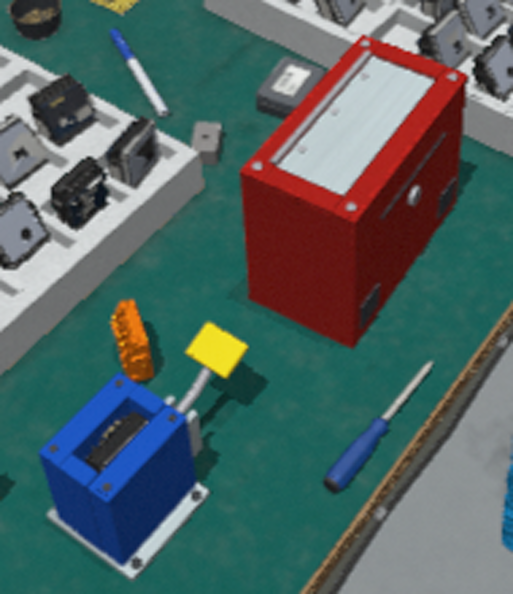

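View pics/side0c.png

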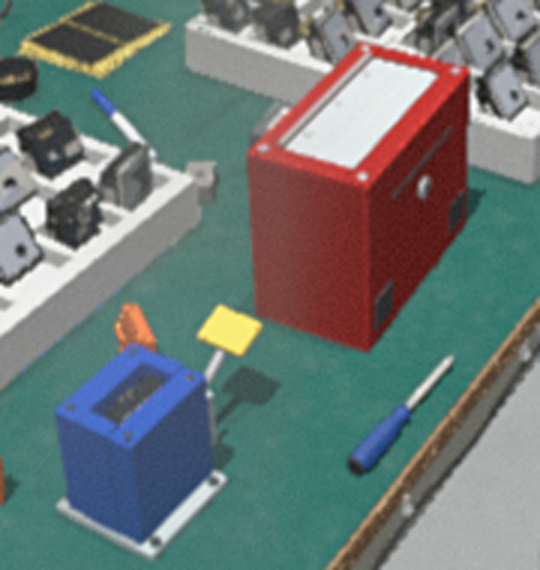

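```bash
cat > h.py <<'E'
import cv2,pickle,numpy as np
def ray(c,uv,z):
    uv=np.atleast_2d(uv).astype(float); K,R,t=c["K"],c["R"],c["t"]
    d=np.c_[uv,np.ones(len(uv))]@np.linalg.inv(K).T@R; C=-R.T@t
    return (C+d*((z-C[2])/d[:,2])[:,None])
def blob(m,seed=None):
    n,l,s,ce=cv2.connectedComponentsWithStats(m.astype(np.uint8))
    i=1+np.argmax(s[1:,4]) if seed is None else l[seed[1],seed[0]]
    return (l==i)
E
python3 - <<'E'
from h import *
for n in("scene","side"):
    c=pickle.load(open(f"pics/{n}0.pkl","rb"));f=cv2.GaussianBlur(c["frame"],(3,3),0);r,g,b=[f[:,:,i].astype(int) for i in range(3)]
    hsv=cv2.cvtColor(f,cv2.COLOR_RGB2HSV).astype(int);H,S,V=[hsv[:,:,i] for i in range(3)]
    P={"scene":dict(nest=(209,357),bin=(290,246),pad=(270,320)),"side":dict(nest=(233,329),bin=(302,240),pad=(286,300))}[n]
    for k,z,m in(("nest",101,(H>105)&(H<130)&(S>120)),("bin",160,((H<8)|(H>172))&(S>130)),("pad",79,(H>20)&(H<35)&(S>120))):
        x,y=P[k]; v=V[y,x]; print(n,k,f[y,x],v)
        mm=m&(V>v-22) if k!="pad" else m
        bl=blob(mm,(x,y)); cs,_=cv2.findContours(bl.astype(np.uint8),cv2.RETR_EXTERNAL,cv2.CHAIN_APPROX_NONE)
        p=max(cs,key=cv2.contourArea)[:,0]; w=ray(c,p,z)[:,:2].astype(np.float32)
        rc=cv2.minAreaRect(w); print("  area",bl.sum(),"rect",np.round(rc[0],1),np.round(rc[1],1),round(rc[2],1))
        q=cv2.approxPolyDP(cv2.convexHull(p),4,True)[:,0]; print("  ",q.tolist(),np.round(ray(c,q,z)[:,:2]).tolist())
E
```

```text
scene nest [ 46  80 147] 147
  area 985 rect [484.5 415.1] [82.8 65.4] 88.4
   [[234, 328], [258, 345], [227, 375], [205, 356]] [[514.0, 374.0], [452.0, 377.0], [458.0, 457.0], [518.0, 451.0]]
scene bin [169  42  37] 169
  area 1152 rect [484.2 108.8] [100.9 190. ] 3.8
   [[362, 218], [320, 271], [280, 253], [324, 204]] [[440.0, 14.0], [430.0, 200.0], [526.0, 206.0], [537.0, 22.0]]
scene pad [241 224  37] 241
  area 271 rect [480.2 306.3] [33.5 43.2] 89.1
   [[266, 310], [281, 318], [274, 329], [259, 320]] [[501.0, 293.0], [464.0, 291.0], [459.0, 321.0], [498.0, 321.0]]
side nest [ 74 104 179] 179
  area 624 rect [487.4 415.3] [82.9 65.8] 88.4
   [[277, 316], [254, 338], [229, 327], [256, 306]] [[454.0, 380.0], [456.0, 454.0], [517.0, 455.0], [510.0, 377.0]]
side bin [185  81  77] 185
  area 626 rect [485. 110.] [100.5 190.7] 4.2
   [[365, 213], [331, 252], [297, 242], [328, 206]] [[444.0, 15.0], [431.0, 201.0], [518.0, 206.0], [541.0, 31.0]]
side pad [248 236 119] 248
  area 186 rect [482.8 308. ] [41.4 35.9] 1.3
   [[282, 293], [296, 298], [290, 307], [277, 302]] [[504.0, 294.0], [467.0, 292.0], [462.0, 323.0], [496.0, 324.0]]
```

Nest: centre (486, 415), yaw about -2°, black module in its pocket, so that is the reject. Paddle: about (481.5, 307). Bin: centre (484.5, 109.5), yaw about 4°. I'll turn the tool to yaw -2° with the jaws shut and move above the paddle.

```bash
python3 -m pendant '[[1,0,0,0,1],[1,0,0,0,1],[1,0,0,0,0.69],[1,0.5,-1,0,0],[1,0.5,-1,0,0],[1,0.5,-1,0,0],[1,0.5,-1,0,0],[1,0.5,-1,0,0],[1,0.5,-1,0,0],[1,0.5,-1,0,0],[1,0.5,-1,0,0],[1,0.5,-1,0,0],[1,0.5,-1,0,0],[1,0.5,-1,0,0],[1,0.5,-1,0,0],[1,0.5,-1,0,0],[1,0.5,-1,0,0],[1,0.5,-1,0,0],[1,0.5,-1,0,0],[1,0.5,-1,0,0]]' 60
```

```text
time_s: 2.65
eef_pos: [448.5, -58.3, 404.5]
tool_rot: [180.0, 0.0, -2.0]
contact_force: [-0.8, -0.1, -0.7]
width: 0.2
```

```bash
python3 -m pendant '[[1,0.1,-1,0,0],[1,0.1,-1,0,0],[1,0.1,-1,0,0],[1,0.1,-1,0,0],[1,0.1,-1,0,0],[1,0.1,-1,0,0],[1,0.1,-1,0,0],[1,0.1,-1,0,0],[1,0,-1,0,0],[1,0,-1,0,0],[1,0,-1,0,0],[1,0,-1,0,0],[1,0,-1,0,0],[1,0,-1,0,0],[1,0,-0.5,0,0],[1,0,0,0,0],[1,0,0,0,0]]'
python3 - <<'E'
from bench import manip
import cv2,pickle
o=manip.get_obs();c=manip.read_camera("wrist");c["o"]=o
print(o["eef_pos"],o["tool_rot"],o["contact_force"])
pickle.dump(c,open("pics/w1.pkl","wb"));cv2.imwrite("pics/w1.png",c["frame"][:,:,::-1])
E
```

```text
time_s: 4.78
eef_pos: [481.2, 301.7, 404.6]
tool_rot: [180.0, 0.0, -2.1]
contact_force: [0.1, -0.4, -0.2]
width: -0.1
[481.19444691 301.68400907 404.55594492] [ 1.79964683e+02  1.46781776e-02 -2.07188232e+00] [ 0.14611233 -0.36765412 -0.15199816]
```

View pics/w1.png

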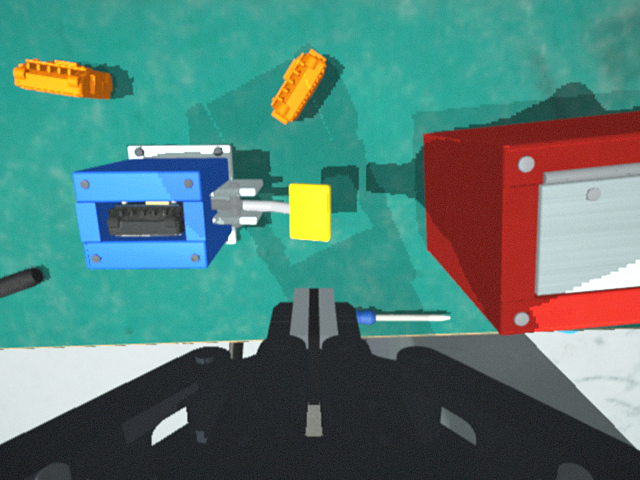

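Seen from the wrist, the nest with the black module is at (140,215), the yellow paddle at (311,212) and the bin's flap at right. The paddle is in line with the fingers, and I'll check the poses from this view.

```bash
cat >> h.py <<'E'
from scipy.spatial.transform import Rotation as Ro
def wcam(c):
    o=c["o"]; T=np.eye(4);T[:3,:3]=Ro.from_euler("xyz",o["tool_rot"],degrees=True).as_matrix();T[:3,3]=o["eef_pos"]
    W=np.linalg.inv(T@c["mount"]); return dict(K=c["K"],R=W[:3,:3],t=W[:3,3])
E
python3 - <<'E'
from h import *
c=pickle.load(open("pics/w1.pkl","rb"));w=wcam(c)
n=ray(w,[[75,172],[201,170],[207,268],[88,268]],101)[:,:2];print(n.round(),n.mean(0).round(1))
r=cv2.minAreaRect(n.astype(np.float32));print(r)
p=ray(w,[[290,183],[330,185],[331,241],[290,239]],79)[:,:2];print(p.round(),p.mean(0).round(1))
print("module",ray(w,[[109,207],[182,205],[184,234],[110,237]],101)[:,:2].round())
print("bin",ray(w,[[503,146],[500,334]],160)[:,:2].round())
E
```

```text
[[521. 450.]
 [520. 370.]
 [454. 373.]
 [457. 453.]] [488.1 411.4]
((488.39556884765625, 411.4383544921875), (80.77983093261719, 65.72267150878906), 87.88184356689453)
[[506. 315.]
 [504. 288.]
 [464. 288.]
 [466. 317.]] [484.9 302.2]
module [[498. 432.]
 [498. 385.]
 [478. 386.]
 [478. 435.]]
bin [[532. 206.]
 [430. 199.]]
```

```bash
python3 -m pendant '[[1,0.1,0.1,1,0],[1,0,0,1,0],[1,0,0,1,0],[1,0,0,1,0],[1,0,0,1,0],[1,0,0,0.6,0],[1,0,0,0.3,0],[1,0,0,0.3,0],[1,0,0,0.3,0],[1,0,0,0.3,0],[1,0,0,0.3,0],[1,0,0,0.3,0],[1,0,0,0.2,0],[1,0,0,0.1,0],[1,0,0,0,0]]'
```

```text
time_s: 6.7
eef_pos: [483.7, 299.8, 212.7]
tool_rot: [-180.0, -0.0, -2.0]
contact_force: [0.1, -4.0, 6.6]
width: -0.2
```

```bash
python3 -m pendant '[[1,0,0,0.08,0],[1,0,0,0.04,0],[1,0,0,0,0]]'; python3 -m pendant '[[1,0,0,0.08,0],[1,0,0,0,0]]'
python3 - <<'E'
from bench import manip
import cv2,pickle
for n in("scene","side"):
    c=manip.read_camera(n); pickle.dump(c,open(f"pics/{n}1.pkl","wb"));
    cv2.imwrite(f"pics/{n}1c.png",cv2.resize(c["frame"][250:430,180:360,::-1],None,fx=3,fy=3))
E
```

```text
time_s: 7.08
eef_pos: [483.6, 299.9, 212.0]
tool_rot: [-179.9, -0.1, -2.0]
contact_force: [-5.2, -5.6, 24.4]
width: -0.2
time_s: 7.32
eef_pos: [483.6, 300.0, 211.6]
tool_rot: [-179.9, -0.2, -2.0]
contact_force: [-9.2, -7.1, 36.6]
width: 0.3
```

View pics/scene1c.png

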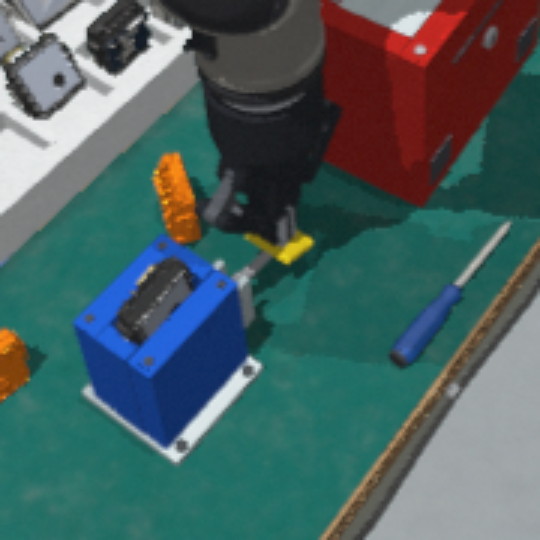

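The force rose to 37 N at the hinge stop, so the paddle is fully down and the module stands up out of the nest. I'll lift off, open the jaws and look from above.

```bash
python3 -m pendant '[[1,0,0,-0.5,0],[1,0,0,-1,0],[1,0,0,-1,0],[1,0,0,-1,0],[1,0,0,-1,0],[1,0,0,-1,0],[1,0,0,-1,0],[-1,0,0,-1,0],[-1,0.1,-1,0,0],[-1,0.1,-1,0,0],[-1,0,-1,0,0],[-1,0,-1,0,0],[-1,0,-0.5,0,0],[-1,0,0,0,0],[-1,0,0,0,0]]'
python3 - <<'E'
from bench import manip
import cv2,pickle
o=manip.get_obs();c=manip.read_camera("wrist");c["o"]=o
print(o["eef_pos"],o["tool_rot"],o["contact_force"])
pickle.dump(c,open("pics/w2.pkl","wb"));cv2.imwrite("pics/w2.png",c["frame"][:,:,::-1])
E
```

```text
time_s: 9.3
eef_pos: [492.6, 411.4, 394.5]
tool_rot: [180.0, 0.0, -2.1]
contact_force: [-0.2, -0.3, 0.0]
width: 85.2
[492.64010195 411.39561375 394.51037028] [ 1.79967912e+02  2.13392058e-02 -2.06663094e+00] [-0.18289325 -0.25369638  0.01263409]
```

View pics/w2.png

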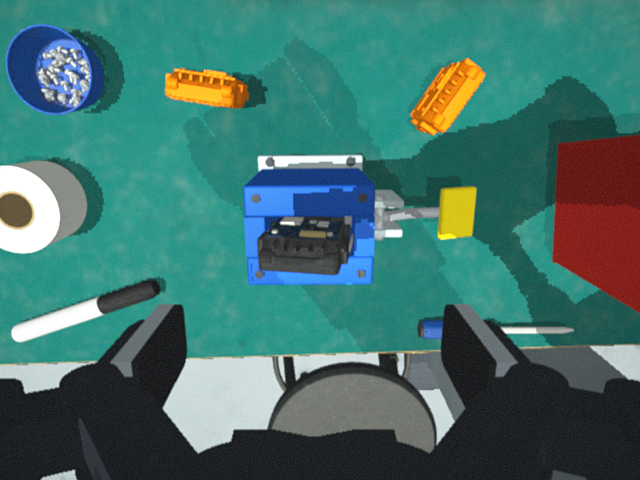

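```bash
python3 - <<'E'
from h import *
c=pickle.load(open("pics/w2.pkl","rb"));w=wcam(c)
n=ray(w,[[246,186],[374,184],[373,284],[249,285]],101)[:,:2];print(n.round(),n.mean(0).round(1),cv2.minAreaRect(n.astype(np.float32)))
print("screws",ray(w,[[256,198],[362,197],[363,272],[260,273]],101)[:,:2].mean(0))
m=ray(w,[[262,234],[350,240],[340,271],[259,271]],131)[:,:2];print(m.round(),m.mean(0))
print("paddle",ray(w,[[457,213]],37).round())
cv2.imwrite("pics/w2c.png",cv2.resize(c["frame"][140:300,220:390,::-1],None,fx=4,fy=3.7))
E
```

```text
[[521. 450.]
 [520. 372.]
 [454. 372.]
 [456. 454.]] [487.8 411.9] ((487.9784240722656, 411.904296875), (81.39132690429688, 65.88761138916016), 88.38325500488281)
screws [488.13809615 412.01863339]
[[499. 439.]
 [493. 389.]
 [475. 395.]
 [477. 442.]] [485.82261272 416.1779043 ]
paddle [[485. 298.  37.]]
```

View pics/w2c.png

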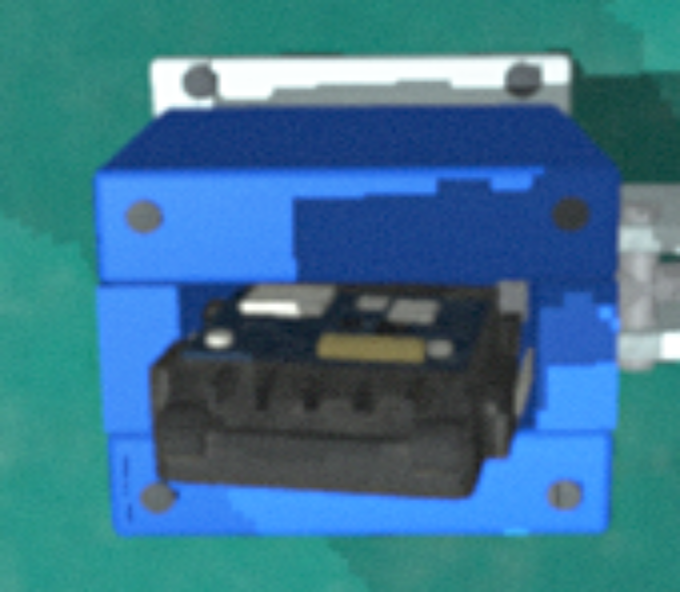

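```bash
python3 -m pendant '[[-1,-0.22,-0.1,0.8,0],[-1,0,0,0.8,0],[-1,0,0,0.8,0],[-1,0,0,0.8,0],[-1,0,0,0.8,0],[-1,0,0,0.6,0],[-1,0,0,0,0],[1,0,0,0,0],[1,0,0,0,0],[1,0,0,0,0],[1,0,0,0,0],[1,0,0,0,0],[1,0,0,0,0],[1,0,0,0,0],[1,0,0,0,0]]' 50
python3 - <<'E'
from bench import manip
import cv2,pickle
o=manip.get_obs();c=manip.read_camera("wrist");c["o"]=o
pickle.dump(c,open("pics/w3.pkl","wb"));cv2.imwrite("pics/w3.png",c["frame"][:,:,::-1])
E
```

```text
time_s: 11.22
eef_pos: [487.4, 415.0, 280.4]
tool_rot: [-179.9, -0.1, -2.0]
contact_force: [0.5, 2.7, 5.4]
width: 52.1
```

View pics/w3.png

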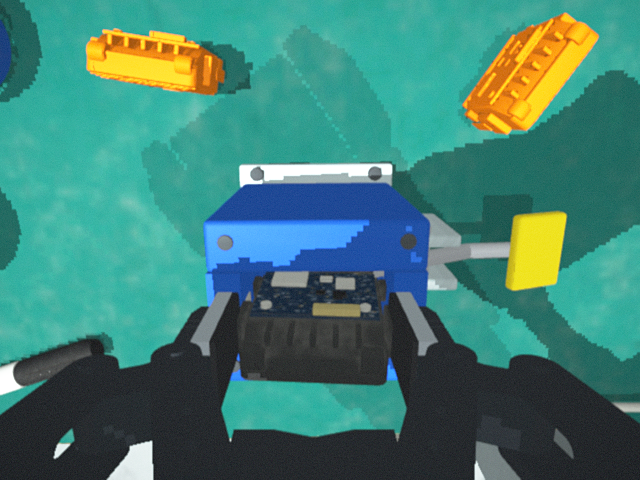

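Gripped at 52.1 mm, with the module squarely between the pads. I'll lift straight up.

```bash
python3 -m pendant '[[1,0,0,-0.4,0],[1,0,0,-0.8,0],[1,0,0,-1,0],[1,0,0,-1,0],[1,0,0,-1,0],[1,0,0,-0.8,0],[1,0,0,0,0],[1,0,0,0,0]]'
python3 - <<'E'
from bench import manip
import cv2,pickle
o=manip.get_obs();c=manip.read_camera("wrist");c["o"]=o
a=c["frame"][:,:,::-1]
s=manip.read_camera("side"); pickle.dump(s,open("pics/side4.pkl","wb"));s=cv2.resize(s["frame"][150:330,180:340,::-1],None,fx=2.5,fy=2.5)
cv2.imwrite("pics/w4.png",cv2.resize(a,(600,450)));cv2.imwrite("pics/s4.png",s)
E
```

```text
time_s: 12.28
eef_pos: [487.0, 414.4, 403.4]
tool_rot: [179.9, 0.1, -2.1]
contact_force: [0.7, -0.2, -0.7]
width: 52.3
```

View pics/w4.png

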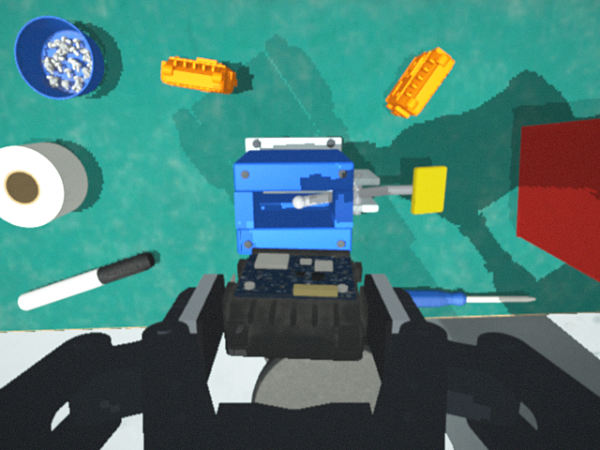

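View pics/s4.png

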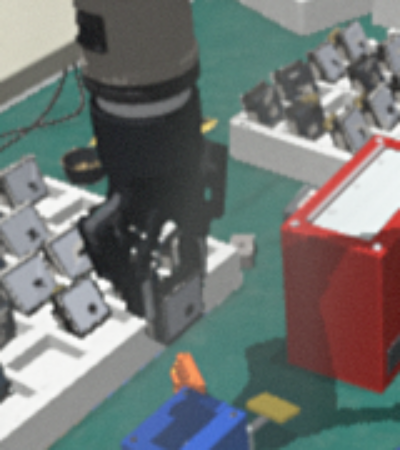

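```bash
python3 - <<'E'
from h import *
c=pickle.load(open("pics/side4.pkl","rb"))
R,t=c["R"],c["t"];C=-R.T@t
for uv in ([250,288],[238.8,278.8],[262,272],[240,270]):
    d=R.T@np.linalg.inv(c["K"])@np.r_[uv,1]
    for x in(474,500): s=(x-C[0])/d[0]; print(uv,x,(C+s*d).round(1))
f=c["frame"][225:300,220:280,::-1];cv2.imwrite("pics/s4b.png",cv2.resize(f,None,fx=8,fy=8,interpolation=cv2.INTER_CUBIC))
E
```

```text
[250, 288] 474 [474.  427.8 199.7]
[250, 288] 500 [500.  399.4 169.1]
[238.8, 278.8] 474 [474.  454.3 239.7]
[238.8, 278.8] 500 [500.  427.2 211. ]
[262, 272] 474 [474.  388.8 211.9]
[262, 272] 500 [500.  358.5 181.9]
[240, 270] 474 [474.  448.2 255.6]
[240, 270] 500 [500.  420.9 227.8]
```

View pics/s4b.png

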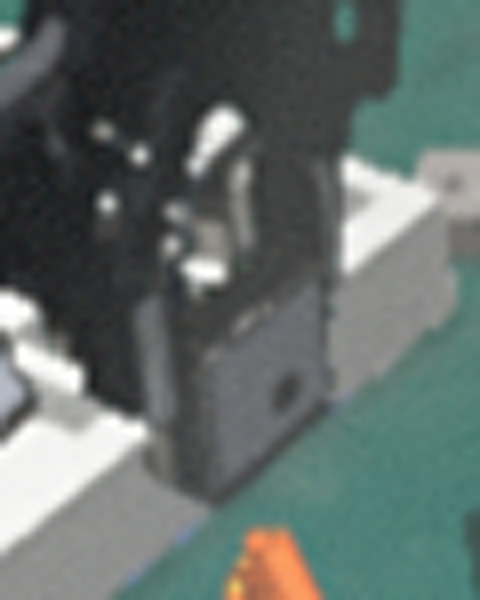

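The module is held upright, its underside about 201 mm below the TCP. I'll move it over the bin and re-measure the slot from there.

```bash
python3 -m pendant '[[1,0,0.5,-0.4,0],[1,0,1,-0.4,0],[1,0,1,0,0],[1,0,1,0,0],[1,0,1,0,0],[1,0,1,0,0],[1,0.1,1,0,0],[1,0.1,1,0,0],[1,0.1,1,0,0],[1,0,1,0,0],[1,0,1,0,0],[1,0,1,0,0],[1,0,0.7,0,0],[1,0,0,0,-0.6],[1,0,0,0,0],[1,0,0,0,0]]'
python3 - <<'E'
from bench import manip
import cv2,pickle
o=manip.get_obs();c=manip.read_camera("wrist");c["o"]=o
pickle.dump(c,open("pics/w5.pkl","wb"));cv2.imwrite("pics/w5.png",c["frame"][:,:,::-1])
E
```

```text
time_s: 14.38
eef_pos: [483.7, 109.6, 424.7]
tool_rot: [180.0, -0.0, 3.9]
contact_force: [-0.3, 0.1, -0.2]
width: 52.3
```

View pics/w5.png

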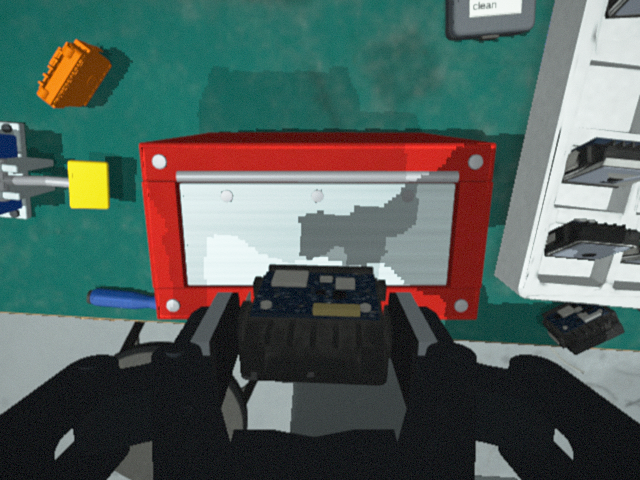

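```bash
python3 - <<'E'
from h import *
c=pickle.load(open("pics/w5.pkl","rb"));w=wcam(c)
s=ray(w,[[158.5,161.5],[476,161.5],[460.5,306],[172.5,306]],160)[:,:2];print("screws",s.round(),s.mean(0).round(1))
e=ray(w,[[140,144],[495,144],[477,319],[160,319]],160)[:,:2];print(e.round(),e.mean(0).round(1),cv2.minAreaRect(e.astype(np.float32)))
f=ray(w,[[176,171],[460,171],[448,286],[187,286]],160)[:,:2];print("slot",f.round(),f.mean(0).round(1))
m=c["o"]["eef_pos"][2]-201+53
print("module top",m,ray(w,[[238,381],[390,384],[240,318],[385,318]],m)[:,:2].round(1))
E
```

```text
screws [[523. 195.]
 [535.  24.]
 [450.  19.]
 [439. 189.]] [486.6 106.4]
[[532. 204.]
 [545.  15.]
 [442.   7.]
 [430. 197.]] [487.1 105.8] ((487.08935546875, 105.79479217529297), (102.56087493896484, 190.4803009033203), 3.8291332721710205)
slot [[519. 185.]
 [529.  31.]
 [462.  28.]
 [452. 180.]] [490.5 106.2]
module top 276.7496258225836 [[470.9 131. ]
 [473.   83.3]
 [492.6 130.8]
 [495.5  87.4]]
```

The slot is centred at about (487, 107), yaw 4°, as the bin is. I'll push down slowly and check before letting go.

```bash
python3 -m pendant '[[1,0.1,0.06,0.8,0],[1,0,0,0.8,0],[1,0,0,0.6,0],[1,0,0,0.4,0],[1,0,0,0.3,0],[1,0,0,0.3,0],[1,0,0,0.3,0],[1,0,0,0.3,0],[1,0,0,0.3,0],[1,0,0,0.3,0],[1,0,0,0.3,0],[1,0,0,0.3,0],[1,0,0,0.2,0],[1,0,0,0,0],[1,0,0,0,0]]' 60
python3 - <<'E'
from bench import manip
import cv2,pickle
o=manip.get_obs();c=manip.read_camera("wrist");c["o"]=o
cv2.imwrite("pics/w6.png",c["frame"][:,:,::-1])
s=manip.read_camera("side");cv2.imwrite("pics/s6.png",cv2.resize(s["frame"][120:310,250:400,::-1],None,fx=3,fy=3))
E
```

```text
time_s: 16.3
eef_pos: [485.7, 108.3, 293.9]
tool_rot: [180.0, 0.2, 3.9]
contact_force: [-5.4, -0.3, -3.5]
width: 52.1
```

View pics/w6.png

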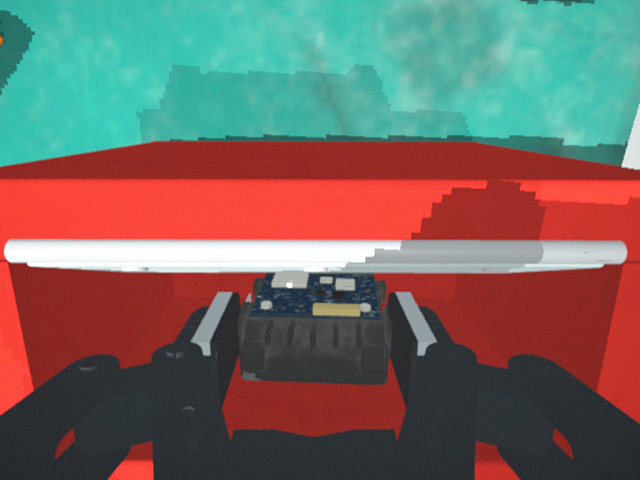

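View pics/s6.png

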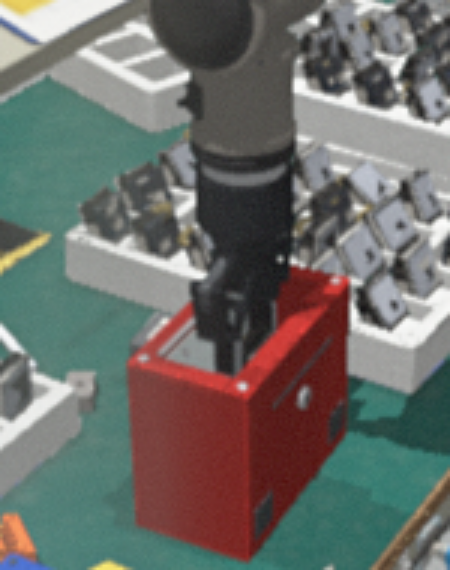

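The flap is held nearly vertical and the module is well down in mid-slot, the case unchanged in the jaws. I'll open the jaws partly and hold still.

```bash
python3 -m pendant '[[-0.6,0,0,0,0],[-0.6,0,0,0,0],[-0.6,0,0,0,0],[-0.6,0,0,0,0],[-0.6,0,0,0,0],[-0.6,0,0,0,0]]'
python3 - <<'E'
from bench import manip
import cv2,pickle
c=manip.read_camera("wrist")
cv2.imwrite("pics/w7.png",c["frame"][:,:,::-1])
E
```

```text
time_s: 17.15
eef_pos: [486.0, 108.4, 294.8]
tool_rot: [-180.0, 0.1, 4.0]
contact_force: [-5.8, 0.7, 0.6]
width: 67.8
```

View pics/w7.png

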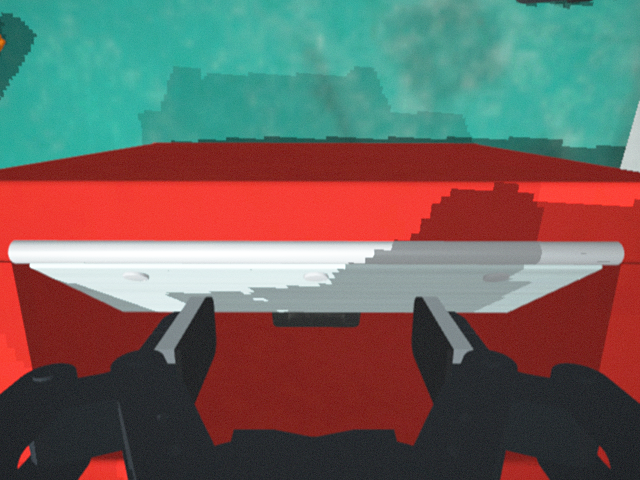

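The jaws are empty and the module shows deep in the bin at (316,318), below the flap edge. I'll withdraw straight up and let the flap close.

```bash
python3 -m pendant '[[-0.6,0,0,0,0],[-0.6,0,0,0,0],[-0.6,0,0,-0.4,0],[-0.6,0,0,-0.5,0],[-0.6,0,0,-0.5,0],[-0.6,0,0,-0.8,0],[-0.6,0,0,-1,0],[-0.6,0,0,-1,0],[-0.6,0,0,-1,0],[-0.6,0,0,-1,0],[-0.6,0,0,0,0],[-0.6,0,0,0,0],[-0.6,0,0,0,0]]'
python3 - <<'E'
from bench import manip
import cv2,pickle
c=manip.read_camera("wrist");cv2.imwrite("pics/w8.png",c["frame"][:,:,::-1])
c=manip.read_camera("scene");cv2.imwrite("pics/sc8.png",c["frame"][:,:,::-1])
E
```

```text
time_s: 18.82
eef_pos: [486.4, 108.3, 448.7]
tool_rot: [180.0, 0.1, 4.0]
contact_force: [0.0, 1.1, -0.3]
width: 68.4
```

View pics/w8.png

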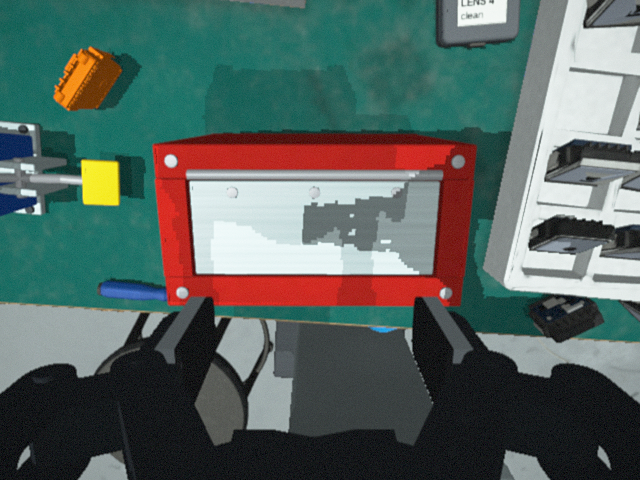

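View pics/sc8.png

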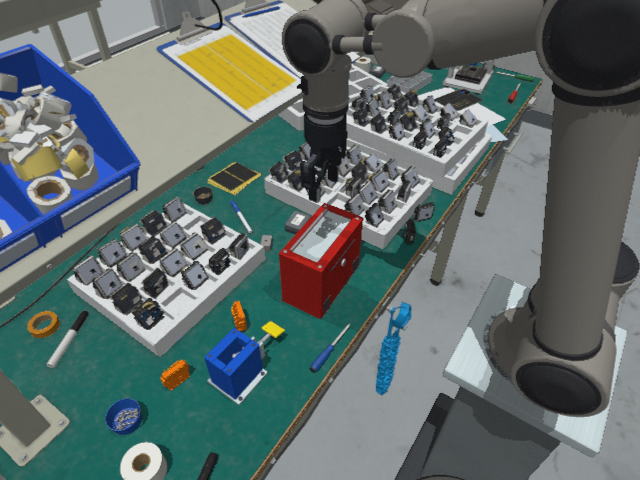

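The flap is shut flush, the nest is empty with the paddle down at (272,329), and the bystanders are where they were. Nothing touches the robot, so I'm handing in.

```bash
python3 - <<'E'
from bench import manip
print(manip.finish_job())
E
```

```text
the job is handed in; nothing more can be done
None
```

The failed module is in the red reject bin with the flap shut behind it, and I handed the job in at about 19 s of the 54 s allowed.

- **Ejector:** I pressed the paddle down to its stop, where the force reached about 37 N, and the module rose out of the nest.
- **Grip and posting:** I gripped the module across its 52 mm width and pushed it through the flap to about 67 mm below the bin's top. I let it go while the fingers held the flap open, then withdrew straight up.

**Last checks:** the wrist view after release showed empty jaws and the module low in the bin. After I withdrew, the flap was flush, the nest was empty with the paddle down, and the bystanders were where they had been. The wrist force was about zero.

**Disagreement:** the bench cameras and the wrist camera differed by 2–4 mm on the nest and bin centres, and I used values between or close to the wrist's. No check failed.

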